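Put the reference block away and shut the heavy case lid without a slam

TASK

Lay the steel reference block flat in the round recess of its open storage case and let go of it. Then bring the case's heavy lid over and lower it gently with your fingers against its front lip, without clamping the lip and without ever letting the lid drop or slam, and press it down lightly until it is fully home, past the two stiff rubber-tipped pins. Never lean on the case or lid with more than about 3 kg (30 N), leave the other things where they are, and take your hand away at the end.

Things in the scene. Friction and masses are not known exactly. Their poses are not given: they have to be found in the camera images.
- case: Grey storage case, fixed to the bench, 140 mm (its x) by 190 mm (its y), rim 97 mm above the bench, walls 7 mm, filled up to 75 mm by a blue insert. Origin: centre of its underside, on the bench; its x axis points away from the robot to the hinge side, z up. The robot must push on case and lid together with less than 30 N.
- case_nest (a point): Centre of the floor of the round recess in the middle of the insert: 60 mm diameter, 5 mm deep, floor 70 mm above the bench; z up.
- hinge_axis (a point): Middle of the lid's hinge axis, fixed on the case: parallel to the case's y axis, at case x = +75 mm, 97 mm above the bench.
- pin_row (a point): Midway between two rubber-tipped pins held by stiff friction, just inside the front wall (66 mm to either side along y), at rim height. They stand 6 mm above this: the lid, lowered, comes to rest on them about 0.045 rad (9 mm at the lip) before home. A push of some 3 to 8 N down on the lip then sinks them and they stay down; at home the lid meets a hard stop.
- lid (a joint): Angle of the heavy green lid (1.2 kg, may differ by a quarter), rad: 0 shut, pi/2 upright, at most 1.75, leaning away from the robot. It starts near upright (1.52 to 1.68), held by slight hinge friction; brought some 0.2 to 0.3 rad over towards the robot it falls by itself (4 to 8 N at the lip) and slams unless held up. A 14 mm plate, 146 x 196 mm; its underside passes through the hinge axis.
- lip_edge (a point): Middle of the free edge of the lid's front lip, at its underside, 195 mm from the hinge axis. The lip is a solid steel tongue 8 mm thick, flush with the underside, 120 mm wide, standing 49 mm out beyond the plate; shut, it juts 50 mm out in front of the case over free space. Its axes turn with the lid: x from this edge to the hinge, z out of the lid's top face.
- block: Round steel reference block, 50 mm diameter, 15 mm high, 0.23 kg, lying loose on the bench to the right of the case. Origin: centre of its underside, z up.
- tape_roll: Roll of yellow tape, 70 mm across, 18 mm high, lying loose; leave it alone. Origin: centre of its underside.
- oil_bottle: Cream squeeze bottle with a red spout, 48 mm across, 160 mm tall, standing loose; leave it alone. Origin: centre of its underside.
- dark_puck: Black resin-mounted specimen, 30 mm across, 16 mm high, loose; leave it alone. Origin: centre of its underside.

How it is judged:
On the way:
1. the block lies flat in the recess, let go, with the lid still open (horizontal distance between block and case_nest below 0.008 m and z of block in the frame of case_nest between -0.004 and 0.003 m and angle between block's own z axis and vertical below 0.06 rad and value of joint lid above 1.2 rad and contact force between the fingers and block below 0.1 N), for 0.2 s.
At the end, for the whole second after the job is handed in: The block lies flat in the recess (within 8 mm of its centre, underside within 3 mm of its floor) and the lid is fully home (hinge angle below 0.009 rad, about 2 mm at the lip), all at rest (horizontal distance between block and case_nest below 0.008 m and z of block in the frame of case_nest between -0.004 and 0.003 m and angle between block's own z axis and vertical below 0.06 rad and value of joint lid below 0.009 rad and linear speed of block below 0.02 m/s); the robot touches nothing.
It fails at once if the lid drops or slams: it falls faster than 1.2 rad/s (0.25 m/s at the lip) within the last 0.6 rad (value of joint lid below 0.6 rad and velocity of joint lid below -1.2 rad/s).
It fails at once if the robot forces or clamps the case or lid with more than 30 N (contact force between any of the arm, the fingers and case above 30 N).
It fails at once if another thing is moved by more than 20 mm (distance of any of tape_roll, oil_bottle, dark_puck from where it was at the start of the episode above 0.02 m).
It also fails if it takes over 59 s, if anything falls off the work surface, if the arm or the gripper's body presses on something with over 40 N, if the wrist force passes 120 N, or if a joint passes its speed limit or range.

ROBOT

A 6-joint arm with a two-finger parallel gripper is mounted at the origin on a cart in front of the work surface, level with it; the furniture and walls round the work are solid. World frame = base frame: x ahead of the robot, y to its left, z up, the work surface at z = 0. Lengths are in m, angles in rad, forces in N, time in s.
With the tool pointing down it reaches from about 0.35 to 0.8 m from the base axis. Payload 7.3 kg.
Tool frame: the origin (TCP) lies at the very end of the fingers, on their centre line; the grasp point (between the pads) lies 19 mm behind it; z points along the fingers, y is the line along which they close (so a half turn about z gives the same grasp; the last joint's range is limited). The gripper opens to 85 mm and grips with 20 to 120 N. Pads are 22 mm wide; open, the fingers measure 114 mm over their backs; the gripper's body (76 mm by 85 mm) begins 54 mm behind the grasp point. The pads swing forward as they close: fully open they stand 13 mm farther back than shut.
Start: joints at [-1.357, 0.342, 1.524, -0, 1.275, -0.146], TCP at [0.185, -0.491, 0.231] pointing down, gripper open.
Joint ranges: [-2.53, 2.53], [-0.77, 2.02], [0.04, 2.7], [-1, 4.14], [0.28, 2.66], [-3.11, 3.11]. Speed limits (rad/s): [2.57, 2.57, 3.14, 3.14, 3.14, 3.14].

INTERFACE

Orientations are given as a rotation vector (axis times angle).
In Python, from rig import readout, eyes, job, nets gives the robot as it stands.
- The arm moves only by the shell command python3 -m inch 'ROWS' [FORCE]. ROWS is JSON, a list of rows, each a list of 5 numbers: the opening in per cent of the stroke, from 0 (shut) to 100 (fully open), then the shift along the tool's x, y, z in m, then the turn about the tool's z in degrees. In form: [[grip, x, y, z, roll], ...]. A call has 1 to 20 rows; each row shifts and turns the commanded pose from where the row before left it, along the tool's axes as they then stand; what a row does not reach is not made up. A row lasts 1/10 s, in which the tool goes at most 50 mm and 8.59 degrees, less where a joint would pass 70% of its speed; a pose out of reach is approached as far as the arm can. A call is refused whole if a number of a shift passes 0.05 or a number of a turn 8.59, either way. A call with a gripper value outside its range is refused whole. The fingers move at their own pace and stop on an object; FORCE is the grip in N (left out, the last holds). Time passes only in rows, so rows that do not move let the fingers close. It gives the time, the measured TCP pose, the force, the opening and the grip force at its end, in the units of the state.
- readout.observe(): the state, without advancing time (a new reading comes with each control period).
- eyes.read_camera(name): name is "scene" or "top"; returns a dict with "img" (400x640x3 uint8, blue, green, red), "range_z" (400x640 float32, m along the optical axis (not along the pixel's ray), 0 where there is no reading), "fx", "fy", "cx", "cy" (pixels), "rvec" (rotation vector, rad) and "tvec" (3), from world to camera coordinates, as OpenCV has them. Camera axes: x right, y down, z forward; pixel columns grow to the right and rows downward; lengths in m; the calibration is good to about 2 mm. A picture is of the moment at which its call begins.
- job.job_done(): hands the job in; it is judged then, once.
Trained networks look in a picture, given as the dict that the camera call returned (one of the last four; its "shot" number tells which), for a name from the list of things; names that differ only in an ending like _2 or _b are one class to them, and where a whole thing is asked for, a point or a joint stands for the part that bears it (a point fixed in the world has none). Each returns a list of dicts, best first, with "conf" (0 to 1); they miss things now and then, are a little off and sometimes report something else, mostly with a low value. They report only what shows in the picture. A call takes as long as a camera call.
- nets.cut_out(picture, label): "region" (400x640 bool, what is visible of it) and "uv" ([column, row] in pixels, amid what is visible of it).
- nets.pinpoint(picture, label): "uv" ([column, row] in pixels: a listed point, or the origin of a listed thing).
The state is a dict: "clock": time; "qpos": joint angles; "qd": joint speeds; "effort": joint torques, N m; "tool_pos": TCP position; "eef_rot": TCP orientation; "contact_force": force on the tool from outside, world axes, zero at the start; "moment": the same for the moment, N m; "finger_gap": finger opening in m; "grip_force": force on a finger pad.
Only numpy, scipy, OpenCV 4.12 (cv2) and the standard library are available. Lean on these libraries where they do the work, as an engineer would, in place of code of your own. Each camera call takes 0.05 s, during which the arm holds its last target. There are 200 camera calls.

## Working session

There is one attempt and no reset: what is moved stays moved. The work goes in short steps, Python scripts to look and compute and a shell command to move; the robot and the scene stay as the last step left them, time stands still between calls to the robot, and variables do not carry over. Pictures are saved under pics/ and viewed, at most 10 in all, crops included, and the job is handed in when it is done.

```bash
mkdir -p pics; cat > h.py <<'E'
import numpy as np,cv2
from rig import readout,eyes,job,nets
def ray(p,uv):
    R=cv2.Rodrigues(np.array(p["rvec"],float))[0];t=np.array(p["tvec"],float).ravel()
    d=R.T@np.array([(uv[0]-p["cx"])/p["fx"],(uv[1]-p["cy"])/p["fy"],1.]);return -R.T@t,d
def atz(p,uv,z):
    o,d=ray(p,uv);return o+d*(z-o[2])/d[2]
def cloud(p,m=None):
    R=cv2.Rodrigues(np.array(p["rvec"],float))[0];t=np.array(p["tvec"],float).ravel()
    z=p["range_z"];m=(z>0) if m is None else m&(z>0)
    v,u=np.nonzero(m);d=z[m]
    return (np.stack([(u-p["cx"])/p["fx"]*d,(v-p["cy"])/p["fy"]*d,d],1)-t)@R
E
cat > a.py <<'E'
from h import *
np.set_printoptions(precision=4,suppress=True)
s=readout.observe();print(s)
ps={n:eyes.read_camera(n) for n in("top","scene")}
cv2.imwrite("pics/a.png",cv2.resize(np.vstack([ps["top"]["img"],ps["scene"]["img"]]),(480,600)))
Z=dict(case=0,case_nest=.07,hinge_axis=.097,pin_row=.097,lip_edge=None,block=0,tape_roll=0,oil_bottle=0,dark_puck=0)
for n,p in ps.items():
    print(n,ray(p,(320,200)))
    for l,z in Z.items():
        r=nets.pinpoint(p,l)[:2]
        for q in r: print(l,round(q["conf"],2),q["uv"],None if z is None else atz(p,q["uv"],z))
    for l in("block","lid","tape_roll","oil_bottle","dark_puck","case"):
        for q in nets.cut_out(p,l)[:1]:
            c=cloud(p,q["region"]);print("cut",l,round(q["conf"],2),q["uv"],len(c),np.median(c,0),np.percentile(c,2,axis=0),np.percentile(c,98,axis=0))
E
python3 a.py
```

```text
{'clock': 0.0, 'qpos': array([-1.357 ,  0.3427,  1.525 ,  0.    ,  1.2754, -0.146 ]), 'qd': array([ 0.001 ,  0.0008, -0.0009,  0.0002,  0.0009,  0.0005]), 'effort': array([  0.001 , -43.3675, -24.6009,  -0.0001,   0.0079,  -0.    ]), 'tool_pos': array([ 0.1848, -0.491 ,  0.2306]), 'eef_rot': array([-3.0894, -0.5618,  0.0001]), 'contact_force': array([ 0.1747,  0.2894, -0.5687]), 'moment': array([ 0.0547, -0.0198,  0.025 ]), 'grip_force': 0.0, 'finger_gap': 0.08561645934588678}
top (array([0.2894, 0.0425, 1.3963]), array([ 0.1853, -0.0121, -0.9827]))
case 0.59 [341.1, 173.9] [ 0.65   -0.0535  0.    ]
case_nest 0.78 [344.1, 167.9] [ 0.6536 -0.0596  0.07  ]
hinge_axis 0.85 [348.2, 150.4] [ 0.7089 -0.0732  0.097 ]
hinge_axis 0.61 [344.1, 165.9] [ 0.6533 -0.0577  0.097 ]
pin_row 0.77 [341.0, 184.1] [ 0.589  -0.0457  0.097 ]
lip_edge 0.56 [351.9, 120.0] None
block 0.47 [410.4, 225.6] [ 0.4564 -0.2992  0.    ]
block 0.17 [340.8, 183.6] [ 0.6133 -0.0516  0.    ]
tape_roll 0.74 [281.4, 248.4] [0.3793 0.1636 0.    ]
oil_bottle 0.75 [282.6, 246.5] [0.386  0.1594 0.    ]
oil_bottle 0.64 [409.4, 
[... 1148 characters left out ...]
5 [245.4, 317.5] [0.39   0.3565 0.    ]
cut block 0.55 [312.5, 173.3] 6859 [ 0.7145 -0.0544  0.0946] [ 0.5694 -0.1586  0.0032] [0.748  0.0385 0.2786]
cut lid 0.78 [307.2, 140.2] 3231 [ 0.7322 -0.0645  0.1897] [ 0.7145 -0.1621  0.1017] [0.7496 0.0242 0.2837]
cut tape_roll 0.88 [320.6, 282.5] 543 [0.3729 0.1686 0.0141] [ 0.343   0.1337 -0.0015] [0.4078 0.1989 0.0178]
cut oil_bottle 0.66 [369.4, 164.2] 472 [ 0.6958 -0.3058  0.0604] [ 0.6813 -0.3317 -0.0002] [ 0.7373 -0.2926  0.1397]
cut dark_puck 0.62 [244.7, 314.1] 181 [0.3911 0.3584 0.0135] [0.3821 0.3445 0.0007] [0.4095 0.3707 0.0162]
cut case 0.96 [312.7, 171.1] 6851 [ 0.7156 -0.055   0.0949] [ 0.5695 -0.1621  0.0054] [0.7512 0.0386 0.2783]
```

View pics/a.png

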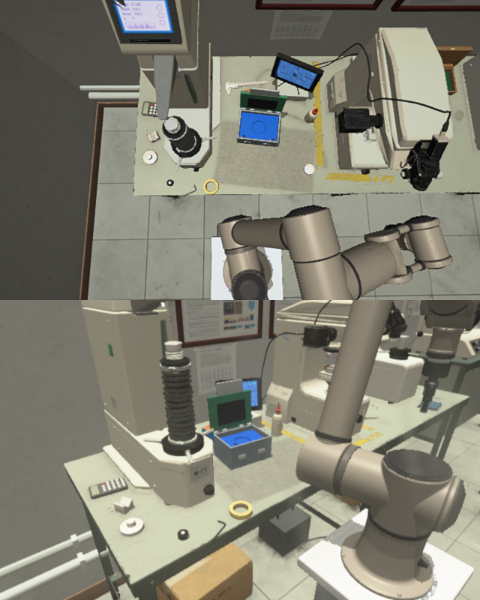

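```bash
cat > b.py <<'E'
from h import *
np.set_printoptions(precision=4,suppress=True)
for n in("top","scene"):
    p=eyes.read_camera(n)
    c=cloud(p)
    m=(abs(c[:,2]-.097)<.006)&(c[:,0]>.54)&(c[:,0]<.73)&(abs(c[:,1]+.06)<.13)
    r=cv2.minAreaRect(c[m][:,:2].astype(np.float32));print(n,"rim",m.sum(),r,np.median(c[m],0))
    b=cv2.boxPoints(r);print(b)
    m=(c[:,2]>.009)&(c[:,2]<.03)&(np.hypot(c[:,0]-.457,c[:,1]+.3)<.045)
    print("block",m.sum(),c[m].mean(0) if m.any() else 0,c[m].min(0),c[m].max(0))
    m=(c[:,2]>.11)&(c[:,2]<.36)&(c[:,0]>.66)&(abs(c[:,1]+.065)<.13)
    for z in np.arange(.11,.34,.02):
        k=m&(abs(c[:,2]-z)<.01)
        if k.sum()>5: print(round(z,2),k.sum(),np.median(c[k],0),np.percentile(c[k],[5,95],axis=0)[:,:2].ravel())
E
python3 b.py
```

```text
top rim 445 ((0.6520588994026184, -0.06071268022060394), (0.18992352485656738, 0.14842811226844788), 83.1635513305664) [ 0.6705 -0.069   0.0969]
[[ 0.5671 -0.1462]
 [ 0.7144 -0.1638]
 [ 0.737   0.0247]
 [ 0.5897  0.0424]]
block 156 [ 0.4574 -0.3007  0.0144] [ 0.4351 -0.3278  0.0093] [ 0.4862 -0.275   0.022 ]
0.11 208 [ 1.0587 -0.091   0.1149] [ 0.7177 -0.1843  1.0632  0.0456]
0.13 421 [ 0.8968 -0.092   0.1301] [ 0.718  -0.1849  1.063   0.0431]
0.15 467 [ 0.9027 -0.0867  0.1505] [ 0.7195 -0.182   1.0621  0.0395]
0.17 484 [ 1.0529 -0.0917  0.1704] [ 0.7215 -0.1837  1.062   0.0395]
0.19 515 [ 0.9066 -0.0938  0.1901] [ 0.7232 -0.1829  1.0618  0.0361]
0.21 573 [ 0.909  -0.0886  0.2104] [ 0.726  -0.1829  1.0624  0.0361]
0.23 631 [ 0.9141 -0.1006  0.2312] [ 0.729  -0.1849  1.0621  0.0361]
0.25 562 [ 1.0552 -0.0878  0.2467] [ 0.7328 -0.1843  1.0621  0.0361]
0.27 425 [ 1.0586 -0.0676  0.2701] [ 0.7361 -0.1776  1.0625  0.0489]
0.29 484 [ 1.0584 -0.0697  0.2894] [ 0.7385 -0.1755  1.0621  0.0456]
0.31 336 [ 1.0598 -0.0633  0.3104] [ 1.0565 -0.1808  1.0627  0.0546]
0.33 354 [ 1.06   -0.0675  0.33  ] [ 1.0563 -0.1813  1.0626  0.0513]
scene rim 516 ((0.6525049805641174, -0.06157216429710388), (0.1939203441143036, 0.15532442927360535), 83.01629638671875) [ 0.6948 -0.0626  0.0947]
[[ 0.5636 -0.1484]
 [ 0.7178 -0.1673]
 [ 0.7414  0.0252]
 [ 0.5872  0.0441]]Traceback (most recent call last):
  File "b.py", line 10, in <module>
    print("block",m.sum(),c[m].mean(0) if m.any() else 0,c[m].min(0),c[m].max(0))
                                                         ~~~~~~~~^^^
    return umr_minimum(a, axis, None, out, keepdims, initial, where)
ValueError: zero-size array to reduction operation minimum which has no identity
```

The top view shows the block at about (412, 226) in full-size pixels. The case is at (345, 168) with its lid upright, the bottle is right of the case, and the tape and puck are front left. Case yaw is about -6.9°, the nest is near (0.650, -0.061), and the lid is at about 1.68 rad. I'll roll and fly to the block now.

```bash
python3 -m inch '[[100,0,0,0,6.9],[100,0,0,0,6.9],[100,0,0,0,6.9],[100,0,0,0,6.8],[100,0.0275,-0.0247,0,0],[100,0.0275,-0.0247,0,0],[100,0.0275,-0.0247,0,0],[100,0.0275,-0.0247,0,0],[100,0.0275,-0.0247,0,0],[100,0.0275,-0.0247,0,0],[100,0.0275,-0.0247,0,0],[100,0.0275,-0.0247,0,0],[100,0.027,-0.0245,0,0],[100,0,0,0.03,0],[100,0,0,0.03,0],[100,0,0,0.03,0],[100,0,0,0.03,0],[100,0,0,0,0]]' 40
cat >> h.py <<'E'
def pose():
    s=readout.observe();R=cv2.Rodrigues(np.array(s["eef_rot"],float))[0]
    return s,R,np.degrees(np.arctan2(R[1,0],R[0,0]))
def go(x,y,z):
    s,R,yaw=pose();print("pos",s["tool_pos"].round(4),"yaw",yaw.round(2),"F",s["contact_force"].round(2),"gap",round(s["finger_gap"],4),"t",s["clock"],"delta tool",(R.T@(np.array([x,y,z])-s["tool_pos"])).round(4))
E
python3 - <<'E'
from h import *
go(.457,-.3003,.003)
p=eyes.read_camera("top")
c=cloud(p);m=(c[:,2]>.009)&(c[:,2]<.022)&(np.hypot(c[:,0]-.457,c[:,1]+.3)<.04);print(m.sum())
# recess ring
i=p["img"];cv2.imwrite("pics/nest.png",cv2.resize(i[145:205,305:385],None,fx=9,fy=9,interpolation=2))
E
```

```text
clock: 3.5
tool_pos: [0.4547, -0.2988, 0.1077]
eef_rot: [-3.131, 0.188, 0.01]
contact_force: [-0.0, -0.2, -0.8]
finger_gap: 0.0856
grip_force: 0.0
pos [ 0.4547 -0.2988  0.1077] yaw -6.88 F [-0.01 -0.21 -0.82] gap 0.0856 t 3.5 delta tool [0.0031 0.0017 0.1046]
2
```

View pics/nest.png

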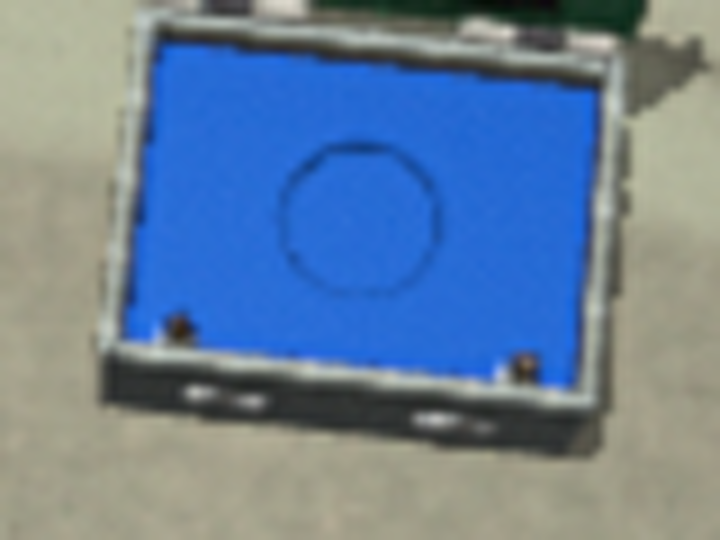

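The crop shows the recess ring centred at crop (360, 219), which is pixel (344.5, 169). The pins are at crop (178, 327) and (523, 368). I'll descend and grip.

```bash
python3 -m inch '[[100,0.003,0.0015,0.03,0],[100,0,0,0.03,0],[100,0,0,0.03,0],[100,0,0,0.0145,0],[100,0,0,0,0],[40,0,0,0,0],[40,0,0,0,0],[40,0,0,0,0],[40,0,0,0,0],[40,0,0,0,0],[40,0,0,0,0]]' 40
python3 - <<'E'
from h import *
p=eyes.read_camera("top")
print("nest",atz(p,(344.5,168.95),.0745)); a=atz(p,(305+178/9-.44,145+327/9-.44),.103);b=atz(p,(305+523/9-.44,145+368/9-.44),.103)
print("pins",a,b,(a+b)/2,np.linalg.norm(a-b),np.degrees(np.arctan2(a[0]-b[0],a[1]-b[1])))
go(.65,-.061,.12)
E
```

```text
clock: 4.65
tool_pos: [0.4605, -0.3033, 0.0091]
eef_rot: [3.133, -0.188, 0.005]
contact_force: [-1.7, 0.3, 8.5]
finger_gap: 0.0462
grip_force: 39.6
nest [ 0.64851792 -0.06060416  0.0745    ]
pins [0.59923786 0.01114675 0.103     ] [ 0.58244222 -0.11889548  0.103     ] [ 0.59084004 -0.05387437  0.103     ] 0.1311223666770525 7.359310532663488
pos [ 0.4605 -0.3033  0.0091] yaw -6.88 F [-0.48  0.57  8.75] gap 0.0462 t 4.7 delta tool [ 0.1594 -0.263  -0.111 ]
```

```bash
python3 - <<'E'
from h import *
p=eyes.read_camera("top");s=eyes.read_camera("scene")
a=cv2.resize(p["img"][195:255,370:450],None,fx=7,fy=7,interpolation=2)
R=cv2.Rodrigues(np.array(s["rvec"],float))[0];q=R@np.array([.46,-.303,.01])+np.array(s["tvec"]).ravel()
u,v=int(s["fx"]*q[0]/q[2]+s["cx"]),int(s["fy"]*q[1]/q[2]+s["cy"]);print(u,v)
b=cv2.resize(s["img"][max(v-30,0):v+30,u-40:u+40],(560,420))
cv2.imwrite("pics/g.png",cv2.resize(np.vstack([a,b]),(400,600)))
go(.457,-.3,.003)
E
```

```text
421 204
pos [ 0.4605 -0.3033  0.0091] yaw -6.88 F [-1.02  0.9   7.84] gap 0.0461 t 4.8 delta tool [-0.0039 -0.0029  0.0061]
```

View pics/g.png

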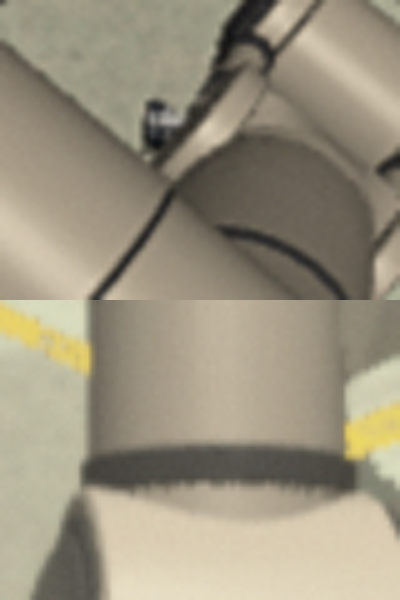

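Both views of the fingers are hidden by the arm. The 8 N upward force says the tips reached the bench as they swung forward, and the arm gave about 1.4 N/mm. For the recess I need the tips about 7 mm above the block's underside, so I'll open, rise and regrip.

```bash
python3 -m inch '[[85,0,0,0,0],[85,0,0,-0.005,0],[85,0,0,-0.0085,0],[85,0,0,0,0],[85,0,0,0,0]]' 40; python3 -m inch '[[40,0,0,0,0],[40,0,0,0,0],[40,0,0,0,0],[40,0,0,0,0],[40,0,0,0,0],[40,0,0,0,0]]' 40
```

```text
clock: 5.3
tool_pos: [0.4597, -0.3026, 0.0208]
eef_rot: [3.135, -0.189, 0.001]
contact_force: [0.3, 0.3, -0.0]
finger_gap: 0.0726
grip_force: 0.0
clock: 5.9
tool_pos: [0.4595, -0.3024, 0.0203]
eef_rot: [3.136, -0.189, -0.0]
contact_force: [0.2, -0.2, -0.4]
finger_gap: 0.0342
grip_force: 0.0
```

```bash
for i in 1; do python3 -m inch '[[40,0,0,0.003,0],[40,0,0,0,0]]'; python3 -m inch '[[40,0,0,0.003,0],[40,0,0,0,0]]';python3 -m inch '[[40,0,0,0.003,0],[40,0,0,0,0]]';done
```

```text
clock: 6.1
tool_pos: [0.4593, -0.3022, 0.0169]
eef_rot: [-3.136, 0.189, 0.001]
contact_force: [-0.2, -0.3, -0.4]
finger_gap: 0.034
grip_force: 0.0
clock: 6.3
tool_pos: [0.4596, -0.3024, 0.0142]
eef_rot: [3.136, -0.189, 0.0]
contact_force: [-0.2, 0.5, 0.2]
finger_gap: 0.0343
grip_force: 0.2
clock: 6.5
tool_pos: [0.4596, -0.3025, 0.0141]
eef_rot: [3.135, -0.188, 0.001]
contact_force: [-7.4, 4.5, 26.3]
finger_gap: 0.0341
grip_force: 13.4
```

```bash
python3 -m inch '[[90,0,0,-0.006,0],[90,0,0,0,0],[90,0,0,0,0],[90,0,0,0,0],[90,0,0,0.007,0],[90,0,0,0.006,0],[90,0,0,0,0]]' 40; python3 -m inch '[[45,0,0,0,0],[45,0,0,0,0],[45,0,0,0,0],[45,0,0,0,0],[45,0,0,0,0]]' 40; python3 -m inch '[[45,0,0,-0.01,0],[45,0,0,-0.03,0],[45,0,0,-0.04,0],[45,0,0,0,0]]';python3 -c "
from h import *
go(.6485,-.0606,.12)"
```

```text
clock: 7.2
tool_pos: [0.4588, -0.3018, 0.0029]
eef_rot: [-3.134, 0.189, 0.003]
contact_force: [-0.0, 0.4, -0.1]
finger_gap: 0.0769
grip_force: 0.0
clock: 7.7
tool_pos: [0.4597, -0.3025, 0.0047]
eef_rot: [3.135, -0.188, 0.001]
contact_force: [-1.6, 0.1, 3.6]
finger_gap: 0.0473
grip_force: 41.4
clock: 8.1
tool_pos: [0.462, -0.3044, 0.0894]
eef_rot: [3.13, -0.188, 0.012]
contact_force: [1.0, -1.1, -1.3]
finger_gap: 0.0473
grip_force: 42.1
pos [ 0.462  -0.3044  0.0894] yaw -6.88 F [ 0.96 -1.07 -1.29] gap 0.0473 t 8.1 delta tool [ 0.1562 -0.2642 -0.0308]
```

```bash
python3 -m inch '[[45,0,0,-0.035,0],[45,0,0,-0.025,0],[45,0.0195,-0.033,0,0],[45,0.0195,-0.033,0,0],[45,0.0195,-0.033,0,0],[45,0.0195,-0.033,0,0],[45,0.0195,-0.033,0,0],[45,0.0195,-0.033,0,0],[45,0.0195,-0.033,0,0],[45,0.0195,-0.033,0,0],[45,0,0,0,0],[45,0,0,0,0]]';python3 - <<'E'
from h import *
go(.6485,-.0606,.12)
ps=[eyes.read_camera(n) for n in("top","scene")]
for p in ps:
    for q in nets.cut_out(p,"block")[:1]+nets.pinpoint(p,"block")[:1]: print(q["conf"],q["uv"],atz(p,q["uv"],.14))
s=ps[1];R=cv2.Rodrigues(np.array(s["rvec"],float))[0];q=R@np.array([.65,-.06,.14])+np.array(s["tvec"]).ravel()
u,v=int(s["fx"]*q[0]/q[2]+s["cx"]),int(s["fy"]*q[1]/q[2]+s["cy"]);print(u,v)
cv2.imwrite("pics/c.png",cv2.resize(s["img"][v-60:v+60,u-80:u+80],(640,480),interpolation=2))
E
```

```text
clock: 9.3
tool_pos: [0.6456, -0.0581, 0.143]
eef_rot: [3.136, -0.186, -0.004]
contact_force: [0.1, -0.2, -2.2]
finger_gap: 0.047
grip_force: 42.6
pos [ 0.6456 -0.0581  0.143 ] yaw -6.78 F [ 0.09 -0.16 -2.16] gap 0.047 t 9.3 delta tool [0.0033 0.0021 0.023 ]
0.42 [324.0, 164.8] [ 0.65291817 -0.07060882  0.14      ]
0.66 [307.6, 107.2] [ 1.16869573 -0.40311108  0.14      ]
321 166
```

View pics/c.png

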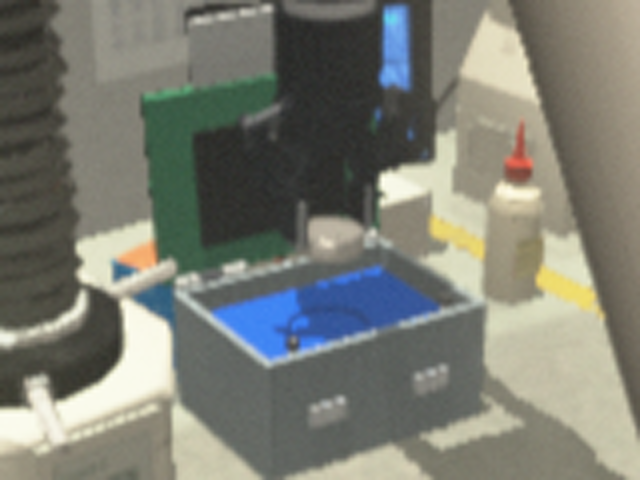

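The block hangs level between the fingers at crop (335, 238), above the recess ring at about (335, 322). I'll compare the two in the same camera.

```bash
python3 - <<'E'
from h import *
p=eyes.read_camera("scene")
i=p["img"]
# block top ellipse approx & ring
print("block", [atz(p,(241+335/4,106+238/4),z)[:2].round(4) for z in(.14,.146)])
print("ring", atz(p,(241+328/4,106+325/4),.075)[:2].round(4))
c=cloud(p);m=(c[:,2]>.137)&(c[:,2]<.153)&(np.hypot(c[:,0]-.648,c[:,1]+.06)<.04)
b=c[m];print(len(b),b.min(0),b.max(0),b.mean(0))
k=b[(b[:,2]<.15)]
from scipy.optimize import least_squares
f=lambda q:np.hypot(k[:,0]-q[0],k[:,1]-q[1])-.025
r=least_squares(f,[.648,-.06],loss="soft_l1",f_scale=.002);print("fit",r.x,np.median(abs(r.fun)))
t=eyes.read_camera("top");print([ (q["conf"],q["uv"],atz(t,q["uv"],.07)) for q in nets.pinpoint(p,"case_nest")[:1]],[ (q["conf"],atz(p,q["uv"],.07)) for q in nets.pinpoint(p,"case_nest")[:1]])
E
```

```text
block [array([ 0.6476, -0.0691]), array([ 0.6371, -0.0604])]
ring [ 0.6408 -0.0572]
136 [ 0.61494872 -0.08877794  0.13727937] [ 0.66747784 -0.02428408  0.15291895] [ 0.6324938  -0.05211426  0.14825998]
fit [ 0.64254824 -0.05865611] 0.0010815359894432199
[(0.59, [322.5, 185.9], array([0.58929982, 0.01694919, 0.07      ]))] [(0.59, array([ 0.65638965, -0.06806869,  0.07      ]))]
```

```bash
python3 -m inch '[[45,0.0057,0.0017,0.02,0],[45,0,0,0.02,0],[45,0,0,0.015,0],[45,0,0,0.005,0],[45,0,0,0,0]]'; python3 -m inch '[[45,0,0,0.002,0],[45,0,0,0.002,0],[45,0,0,0,0]]'; python3 -m inch '[[45,0,0,0.002,0],[45,0,0,0,0]]'
```

```text
clock: 10.3
tool_pos: [0.6511, -0.0613, 0.0837]
eef_rot: [-3.136, 0.189, 0.002]
contact_force: [0.5, 0.1, -2.2]
finger_gap: 0.0472
grip_force: 42.6
clock: 10.6
tool_pos: [0.6517, -0.0614, 0.0808]
eef_rot: [3.136, -0.189, 0.001]
contact_force: [-0.5, 0.4, -2.1]
finger_gap: 0.0467
grip_force: 42.6
clock: 10.8
tool_pos: [0.6514, -0.0613, 0.0783]
eef_rot: [3.136, -0.189, -0.0]
contact_force: [0.5, -0.5, -2.1]
finger_gap: 0.0472
grip_force: 42.6
```

```bash
python3 -m inch '[[45,0,0,0.002,0],[45,0,0,0,0]]'; python3 -m inch '[[45,0,0,0.001,0],[45,0,0,0,0]]'; python3 -m inch '[[45,0,0,0.001,0],[45,0,0,0,0]]'
```

```text
clock: 11.0
tool_pos: [0.6513, -0.0613, 0.076]
eef_rot: [3.136, -0.189, -0.001]
contact_force: [-0.5, -0.2, -2.5]
finger_gap: 0.047
grip_force: 42.6
clock: 11.2
tool_pos: [0.6514, -0.0613, 0.0751]
eef_rot: [3.136, -0.189, -0.0]
contact_force: [1.2, 1.7, -2.9]
finger_gap: 0.047
grip_force: 42.6
clock: 11.4
tool_pos: [0.6516, -0.0613, 0.0748]
eef_rot: [3.136, -0.189, 0.001]
contact_force: [-0.9, -0.1, 2.2]
finger_gap: 0.0475
grip_force: 43.0
```

```bash
python3 -m inch '[[80,0,0,0,0],[80,0,0,0,0],[80,0,0,0,0],[80,0,0,-0.02,0],[80,0,0,-0.04,0],[80,0,0,-0.04,0],[80,0,0,-0.04,0],[80,0,0,-0.04,0],[80,0,0,-0.04,0],[80,0,0,-0.04,0],[80,-0.03,0,-0.01,0],[80,0,0,0,0]]'; python3 - <<'E'
from h import *
go(.65,-.06,.3)
p=eyes.read_camera("scene")
cv2.imwrite("pics/d.png",cv2.resize(p["img"][106:226,241:401],(640,480),interpolation=2))
np.set_printoptions(precision=4,suppress=True)
for n in ("scene","top"):
    p=p if n=="scene" else eyes.read_camera(n)
    for l in("lip_edge","hinge_axis"):
        for q in nets.pinpoint(p,l)[:2]:
            o,d=ray(p,q["uv"]); k=(.735-o[0])/d[0]; print(n,l,round(q["conf"],2),q["uv"],"at x=.735",o+d*k,"at z",atz(p,q["uv"],.291 if l[0]=="l" else .097))
    c=cloud(p)
    xc=(c[:,:2]-[.6485,-.0606])@np.array([.9928,-.12]);yc=(c[:,:2]-[.6485,-.0606])@np.array([.12,.9928])
    m=(xc>.055)&(xc<.13)&(abs(yc)<.09)&(c[:,2]>.11)&(c[:,2]<.31)
    for z in np.arange(.12,.31,.015):
        k=m&(abs(c[:,2]-z)<.008)
        if k.sum()>8: print(n,round(z,3),k.sum(),np.percentile(xc[k],[10,50,90]),np.percentile(yc[k],[1,99]))
E
```

```text
clock: 12.6
tool_pos: [0.6206, -0.0574, 0.3478]
eef_rot: [3.135, -0.188, 0.007]
contact_force: [0.2, -0.1, 0.1]
finger_gap: 0.0684
grip_force: 0.0
pos [ 0.6206 -0.0574  0.3478] yaw -6.87 F [ 0.15 -0.1   0.05] gap 0.0684 t 12.6 delta tool [ 0.0293 -0.001   0.0479]
scene lip_edge 0.84 [307.4, 108.6] at x=.735 [ 0.735  -0.0744  0.2889] at z [ 0.7292 -0.07    0.291 ]
scene lip_edge 0.42 [369.8, 176.2] at x=.735 [ 0.735  -0.3548 -0.0114] at z [0.2907 0.115  0.291 ]
scene hinge_axis 0.67 [309.2, 171.3] at x=.735 [ 0.735  -0.0779  0.0877] at z [ 0.7188 -0.0656  0.097 ]
scene 0.12 234 [0.073  0.0759 0.0785] [-0.0878  0.0861]
scene 0.135 256 [0.0732 0.0766 0.0797] [-0.0881  0.0877]
scene 0.15 263 [0.0756 0.0783 0.0814] [-0.088   0.0884]
scene 0.165 268 [0.0767 0.0796 0.0832] [-0.0864  0.0876]
scene 0.18 255 [0.0783 0.0811 0.0842] [-0.0868  0.088 ]
scene 0.195 280 [0.0799 0.0828 0.0858] [-0.0885  0.0886]
scene 0.21 282 [0.0818 0.0854 0.0885] [-0.0878  0.0884]
scene 0.225 279 [0.0844 0.0872 0.0899] [-0.0866  0.089 ]
scene 0.24 257 [0.0868 0.0891 0.0922] [-0.0847  0.0878]
scene 0.255 197 [0.088  0.0905 0.0933] [-0.0603  0.0593]
scene 0.27 200 [0.0891 0.092  0.0942] [-0.0574  0.0585]
scene 0.285 159 [0.0908 0.0934 0.0966] [-0.0566  0.0581]
top hinge_axis 0.82 [346.9, 149.6] at x=.735 [ 0.735  -0.0748  0.0258] at z [ 0.7119 -0.0687  0.097 ]
top 0.12 9 [0.076  0.0779 0.0793] [-0.0634  0.0887]
top 0.135 11 [0.0778 0.079  0.0806] [-0.0781  0.089 ]
top 0.15 9 [0.0795 0.0806 0.0821] [0.0761 0.0892]
top 0.165 14 [0.0807 0.0822 0.0841] [-0.0532  0.0897]
top 0.18 17 [0.0826 0.0832 0.0841] [-0.0843  0.0894]
top 0.195 32 [0.0823 0.0846 0.0866] [-0.088   0.0874]
top 0.21 28 [0.0846 0.0863 0.088 ] [-0.0851  0.0878]
top 0.225 26 [0.0864 0.088  0.0894] [-0.0844  0.0881]
top 0.24 33 [0.0891 0.0916 0.1013] [-0.0811  0.0897]
```

View pics/d.png

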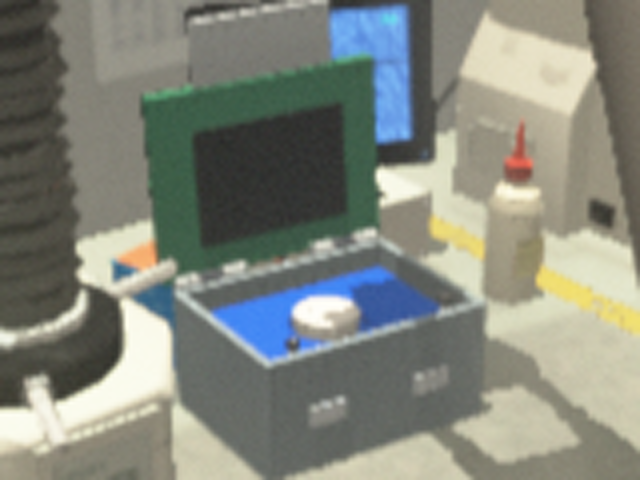

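The block sits level in the recess at crop (327, 315). The lid is at about 1.68 rad. My plan for the lid:
1. Straddle the lip loosely and diagonally with open fingers, and tip the lid from behind so it leans on the front finger.
2. Swing the rear finger out past the lip's side.
3. Carry the lid down on the front finger by its edge.

```bash
cat >> h.py <<'E'
def c2w(X,Y): return np.array([.6485+.9928*X+.12*Y,-.0606-.12*X+.9928*Y])
def st(X=None,Y=None,z=None):
    s,R,yaw=pose();d=s["tool_pos"][:2]-[.6485,-.0606];F=s["contact_force"]
    print("case X %.4f Y %.4f z %.4f psi %.2f t %.2f gap %.4f"%(d@[.9928,-.12],d@[.12,.9928],s["tool_pos"][2],yaw+6.9,s["clock"],s["finger_gap"]),"F case",np.round([F[:2]@[.9928,-.12],F[:2]@[.12,.9928],F[2]],1))
    if X is not None: print("delta tool",(R.T@(np.append(c2w(X,Y),z)-s["tool_pos"])).round(4))
E
python3 -m inch '[[100,0,0,0,-7.5],[100,0,0,0,-7.5],[100,0,0,0,-7.5],[100,0,0,0,-7.5],[100,0,0,0,0],[100,0,0,0,0]]' >/dev/null; python3 -c "
from h import *
st(.0985,-.014,.33)"
```

```text
case X -0.0268 Y -0.0004 z 0.3436 psi 29.81 t 13.50 gap 0.0853 F case [-0.5 -0.2  0.4]
delta tool [0.1019 0.0741 0.0134]
```

```bash
python3 -m inch '[[100,0.025,0.0185,0,0],[100,0.025,0.0185,0,0],[100,0.025,0.0185,0,0],[100,0.0269,0.0186,0,0],[100,0,0,0,0],[100,0,0,0,0]]' >/dev/null; python3 -c "
from h import *
st(.0985,-.014,.268)"
```

```text
case X 0.0989 Y -0.0137 z 0.3409 psi 29.89 t 14.10 gap 0.0853 F case [ 0.  -0.2  0.2]
delta tool [-0.0002  0.0002  0.0729]
```

```bash
python3 -m inch '[[100,0,0,0.02,0],[100,0,0,0.015,0],[100,0,0,0.01,0],[100,0,0,0.008,0],[100,0,0,0,0]]' >/dev/null; python3 -c "
from h import *
st()"; python3 -m inch '[[100,0,0,0.008,0],[100,0,0,0.008,0],[100,0,0,0,0]]' >/dev/null; python3 -c "
from h import *
st(.0985,-.014,.268)
p=eyes.read_camera('scene')
cv2.imwrite('pics/e.png',cv2.resize(p['img'][66:186,241:401],(640,480),interpolation=2))"
```

```text
case X 0.0970 Y -0.0133 z 0.2919 psi 29.98 t 14.60 gap 0.0853 F case [-0.4  0.3  0.1]
case X 0.0978 Y -0.0135 z 0.2738 psi 30.01 t 14.90 gap 0.0856 F case [-0.2 -0.5  0.1]
delta tool [0.0004 0.0008 0.0058]
```

View pics/e.png

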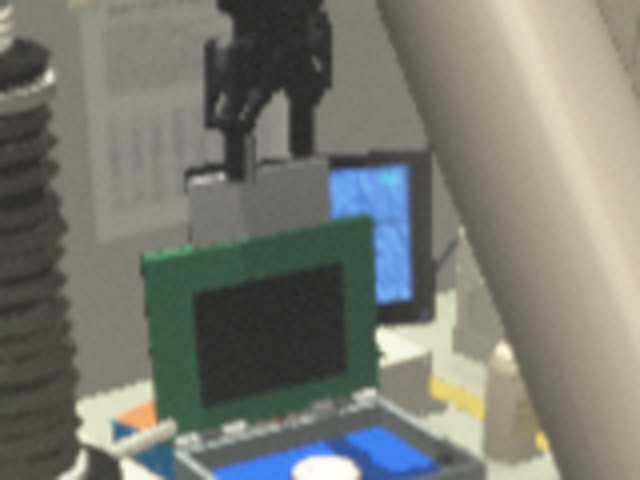

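Finger B is in front of the lip at crop (240, 180), with its tip just below the edge. Finger A is behind the lip at x≈300. I'll go 12 mm lower, then draw forward.

```bash
python3 -m inch '[[100,0,0,0.006,0],[100,0,0,0.006,0],[100,-0.0043,-0.0025,0,0],[100,-0.0043,-0.0025,0,0],[100,0,0,0,0]]' >/dev/null; python3 -c "
from h import *
st()"; python3 -m inch '[[100,-0.0043,-0.0025,0,0],[100,-0.0043,-0.0025,0,0],[100,0,0,0,0]]' >/dev/null; python3 -c "
from h import *
st()"
```

```text
case X 0.0879 Y -0.0135 z 0.2639 psi 30.02 t 15.45 gap 0.0853 F case [0.4 0.2 0.5]
case X 0.0779 Y -0.0136 z 0.2641 psi 30.01 t 15.75 gap 0.0854 F case [ 0.5 -0.1 -0.4]
```

```bash
cat >> h.py <<'E'
def lid(n="scene"):
    p=eyes.read_camera(n);c=cloud(p);d=c[:,:2]-[.6485,-.0606]
    X=d@[.9928,-.12];Y=d@[.12,.9928];r=np.hypot(.075-X,c[:,2]-.097)
    m=(abs(Y)<.09)&(r>.03)&(r<.14)&(c[:,2]>.1)
    a=np.arctan2(c[m,2]-.097,.075-X[m]);h,e=np.histogram(a,np.arange(0,1.8,.02));k=h.argmax();w=a[abs(a-e[k]-.01)<.03]
    print("lid",n,round(float(np.median(w)),3),len(w))
E
python3 -c "
from h import *
lid();st()"
```

```text
lid scene 1.592 1155
case X 0.0779 Y -0.0135 z 0.2638 psi 30.01 t 15.80 gap 0.0852 F case [-0.1  0.6  0.5]
```

```bash
python3 -m inch '[[100,0,0,0,3.5],[100,-0.0045,-0.0022,0,0],[100,-0.0045,-0.0022,0,0],[100,-0.0045,-0.0022,0,0],[100,-0.0045,-0.0022,0,0],[100,-0.0045,-0.0022,0,0],[100,0,0,0,0]]' >/dev/null; python3 -c "
from h import *
lid();st()"; python3 -m inch '[[100,-0.0045,-0.0022,0,0],[100,-0.0045,-0.0022,0,0],[100,0,0,0,0]]' >/dev/null; python3 -c "
from h import *
lid();st()"
```

```text
lid scene 1.433 1150
case X 0.0528 Y -0.0138 z 0.2634 psi 26.51 t 16.55 gap 0.0854 F case [-0.4 -0.2 -0.5]
lid scene 1.387 1045
case X 0.0429 Y -0.0138 z 0.2634 psi 26.51 t 16.90 gap 0.0854 F case [ 0.1 -0.2 -0.2]
```

```bash
for i in 1 2 3 4; do :; done; python3 -m inch '[[100,-0.0045,-0.0022,0,0],[100,0,0,0,0]]' >/dev/null; python3 -c "
from h import *
lid();st()"; python3 -m inch '[[100,-0.0045,-0.0022,0,0],[100,0,0,0,0]]' >/dev/null; python3 -c "
from h import *
lid();st()"; python3 -m inch '[[100,-0.0045,-0.0022,0,0],[100,0,0,0,0]]' >/dev/null; python3 -c "
from h import *
lid();st()"
```

```text
lid scene 1.353 1084
case X 0.0380 Y -0.0138 z 0.2634 psi 26.51 t 17.15 gap 0.0853 F case [ 1.  -0.2 -0.1]
lid scene 1.329 1040
case X 0.0330 Y -0.0139 z 0.2634 psi 26.51 t 17.40 gap 0.0854 F case [-0.1  0.3 -0.1]
lid scene 1.304 915
case X 0.0280 Y -0.0139 z 0.2635 psi 26.51 t 17.65 gap 0.0852 F case [-0.4 -0.3  0. ]
```

```bash
python3 -m inch '[[100,-0.0045,-0.0022,0,0],[100,0,0,0,0]]' >/dev/null; python3 -c "
from h import *
lid();st()"; python3 -m inch '[[100,-0.0045,-0.0022,0.001,0],[100,0,0,0,0]]' >/dev/null; python3 -c "
from h import *
lid();st()"; python3 -m inch '[[100,-0.0045,-0.0022,0.001,0],[100,0,0,0,0]]' >/dev/null; python3 -c "
from h import *
lid();st()"
```

```text
lid scene 1.267 992
case X 0.0230 Y -0.0139 z 0.2634 psi 26.51 t 17.90 gap 0.0853 F case [0.1 0.6 0.8]
lid scene 1.243 853
case X 0.0180 Y -0.0140 z 0.2623 psi 26.51 t 18.15 gap 0.0853 F case [ 0.9  0.5 -0.7]
lid scene 1.171 951
case X 0.0127 Y -0.0140 z 0.2612 psi 26.52 t 18.40 gap 0.0853 F case [-1.2  0.2 -0.5]
```

The lid now rests on the front finger at 1.17 rad. I'll follow it down, keeping the fingertip about 8 mm below the lip edge.

```bash
python3 -m inch '[[100,0,0,0.003,0],[100,0,0,0.003,0],[100,-0.0045,-0.0022,0.0025,0],[100,-0.0045,-0.0022,0.0025,0],[100,0,0,0,0]]' >/dev/null; python3 -c "
from h import *
lid();st()"; python3 -m inch '[[100,-0.0045,-0.0022,0.0025,0],[100,-0.0045,-0.0022,0.0027,0],[100,0,0,0,0]]' >/dev/null; python3 -c "
from h import *
lid();lid('top');st()"
```

```text
lid scene 1.11 906
case X 0.0025 Y -0.0141 z 0.2498 psi 26.52 t 18.95 gap 0.0853 F case [-1.8  0.3 -1.2]
lid scene 1.051 844
lid top 1.195 34
case X -0.0074 Y -0.0142 z 0.2448 psi 26.52 t 19.35 gap 0.0852 F case [-2.6  0.5 -1.1]
```

```bash
python3 -m inch '[[100,-0.0018,0.0036,0,0],[100,-0.0018,0.0036,0,0],[100,-0.0018,0.0036,0,0],[100,-0.0018,0.0036,0,0],[100,0,0,0,0]]' >/dev/null; python3 -c "
from h import *
lid();st()"; python3 -m inch '[[100,-0.0037,-0.0016,0,5.3],[100,-0.0038,-0.0013,0,5.3],[100,0,0,0,0]]' >/dev/null; python3 -c "
from h import *
lid();st()"; python3 -m inch '[[100,-0.0039,-0.0009,0,5.3],[100,-0.004,-0.0006,0,5.3],[100,-0.004,-0.0002,0,5.3],[100,0,0,0,0]]' >/dev/null; python3 -c "
from h import *
lid();st()"
```

```text
lid scene 1.062 667
case X -0.0068 Y -0.0310 z 0.2452 psi 26.48 t 19.90 gap 0.0855 F case [-3.8  0.9  1.9]
lid scene 1.063 704
case X -0.0148 Y -0.0316 z 0.2454 psi 15.91 t 20.25 gap 0.0853 F case [-4.2 -2.1  1.6]
lid scene 1.065 737
case X -0.0268 Y -0.0310 z 0.2454 psi 0.11 t 20.70 gap 0.0853 F case [-4.4  2.2  1.3]
```

The swing worked: the lid is at 1.065 rad on finger B, and finger A is clear outside the lip. Next I'll follow the arc down and watch the ratio of vertical to normal force.

```bash
python3 -m inch '[[100,-0.0055,0,0.006,0],[100,-0.0055,0,0.006,0],[100,-0.004,0,0.005,0],[100,-0.004,0,0.005,0],[100,-0.004,0,0.003,0],[100,-0.004,0,0.003,0],[100,0,0,0,0]]' >/dev/null; python3 -c "
from h import *
lid();st()"; python3 -m inch '[[100,-0.0037,0,0.0032,0],[100,-0.0037,0,0.0032,0],[100,-0.0037,0,0.0032,0],[100,-0.0037,0,0.0032,0],[100,0,0,0,0]]' >/dev/null; python3 -c "
from h import *
lid();st()"
```

```text
lid scene 0.89 637
case X -0.0546 Y -0.0312 z 0.2165 psi 0.02 t 21.45 gap 0.0859 F case [-4.7 -0.4 -0.2]
lid scene 0.788 455
case X -0.0696 Y -0.0312 z 0.2036 psi 0.02 t 22.00 gap 0.0854 F case [-5.7 -0.2 -0.8]
```

```bash
python3 -m inch '[[100,-0.0033,0,0.0036,0],[100,-0.0033,0,0.0036,0],[100,-0.0032,0,0.0036,0],[100,-0.0032,0,0.0036,0],[100,0,0,0,0]]' >/dev/null; python3 -c "
from h import *
lid();st()"; python3 -m inch '[[100,-0.0014,0,0.0019,0],[100,-0.0014,0,0.0019,0],[100,-0.0014,0,0.0019,0],[100,-0.0014,0,0.0019,0],[100,0,0,0,0]]' >/dev/null; python3 -c "
from h import *
lid();st()"
```

```text
lid scene 0.686 294
case X -0.0832 Y -0.0312 z 0.1891 psi 0.04 t 22.55 gap 0.0854 F case [-8.  -0.2  1.3]
lid scene 0.641 184
case X -0.0891 Y -0.0312 z 0.1817 psi 0.04 t 23.10 gap 0.0854 F case [-10.9  -0.1   1.8]
```

```bash
python3 -m inch '[[100,-0.0015,0,0.0008,0],[100,-0.0015,0,0.0012,0],[100,0,0,0,0]]' >/dev/null; python3 -c "
from h import *
lid();st()"; python3 -m inch '[[100,-0.0012,0,0.0016,0],[100,-0.0012,0,0.0016,0],[100,0,0,0,0]]' >/dev/null; python3 -c "
from h import *
lid();st()"
```

```text
lid scene 0.625 193
case X -0.0910 Y -0.0312 z 0.1797 psi 0.02 t 23.45 gap 0.0849 F case [-5.6  0.2 -1.7]
lid scene 0.605 168
case X -0.0934 Y -0.0312 z 0.1765 psi 0.03 t 23.80 gap 0.0855 F case [-6.3 -0.2 -2.1]
```

```bash
python3 -m inch '[[100,-0.0013,0,0.002,0],[100,-0.0013,0,0.002,0],[100,-0.0013,0,0.0021,0],[100,-0.0012,0,0.0021,0],[100,0,0,0,0]]' >/dev/null; python3 -c "
from h import *
lid();st()"; python3 -m inch '[[100,-0.0012,0,0.0021,0],[100,-0.0012,0,0.0021,0],[100,-0.0012,0,0.0021,0],[100,-0.0012,0,0.0021,0],[100,0,0,0,0]]' >/dev/null; python3 -c "
from h import *
lid();st()"
```

```text
lid scene 0.548 126
case X -0.0990 Y -0.0312 z 0.1681 psi 0.04 t 24.35 gap 0.0858 F case [-7.6 -0.3 -0.5]
lid scene 0.492 79
case X -0.1042 Y -0.0312 z 0.1596 psi 0.04 t 24.90 gap 0.0852 F case [-8.7 -0.2 -2.3]
```

```bash
python3 -m inch '[[100,-0.001,0,0.002,0],[100,-0.001,0,0.002,0],[100,-0.0009,0,0.002,0],[100,-0.0009,0,0.002,0],[100,0,0,0,0]]' >/dev/null; python3 -c "
from h import *
lid();st()"; python3 -m inch '[[100,-0.0009,0,0.002,0],[100,-0.0008,0,0.002,0],[100,-0.0008,0,0.002,0],[100,-0.0008,0,0.002,0],[100,0,0,0,0]]' >/dev/null; python3 -c "
from h import *
lid();st()"
```

```text
lid scene 0.595 46
case X -0.1086 Y -0.0311 z 0.1514 psi 0.06 t 25.45 gap 0.0854 F case [-10.7  -1.2   0.2]
lid scene 0.547 66
case X -0.1125 Y -0.0312 z 0.1432 psi 0.07 t 26.00 gap 0.0854 F case [-12.   -0.5   0.4]
```

```bash
python3 - <<'E'
from h import *
p=eyes.read_camera('scene')
cv2.imwrite('pics/f.png',cv2.resize(p['img'][106:226,241:401],(640,480),interpolation=2))
for q in nets.pinpoint(p,"lip_edge")[:2]:
    o,d=ray(p,q["uv"])
    # intersect with case plane Y=0
    n=np.array([.12,.9928]);k=((np.array([.6485,-.0606])-o[:2])@n)/(d[:2]@n);w=o+k*d
    X=(w[:2]-[.6485,-.0606])@[.9928,-.12];print(q["conf"],q["uv"],"X",X,"z",w[2],"ang",np.arctan2(w[2]-.097,.075-X),"r",np.hypot(w[2]-.097,.075-X))
t=eyes.read_camera('top');c=cloud(t);d=c[:,:2]-[.6485,-.0606];X=d@[.9928,-.12];Y=d@[.12,.9928]
m=(abs(Y-.03)<.06)&(X>-.14)&(X<.08)&(c[:,2]>.09)&(c[:,2]<.26)
for x in np.arange(-.12,.08,.02):
    k=m&(abs(X-x)<.01)
    if k.sum()>4: print(round(x,2),k.sum(),np.percentile(c[k,2],[10,50,90]).round(4))
E
```

```text
0.71 [344.7, 165.6] X -0.1115161613562275 z 0.18336036613954926 ang 0.4336269212011479 r 0.20553926945189646
-0.12 35 [0.2186 0.2344 0.2586]
-0.1 29 [0.1805 0.1872 0.257 ]
-0.08 40 [0.17   0.1763 0.18  ]
-0.06 100 [0.0958 0.1648 0.1707]
-0.04 90 [0.1595 0.1648 0.1693]
-0.02 96 [0.1529 0.1584 0.1615]
0.0 89 [0.1434 0.1494 0.1547]
0.02 96 [0.1361 0.1408 0.1459]
0.04 111 [0.1271 0.1314 0.1366]
0.06 138 [0.1149 0.1204 0.1273]
```

View pics/f.png

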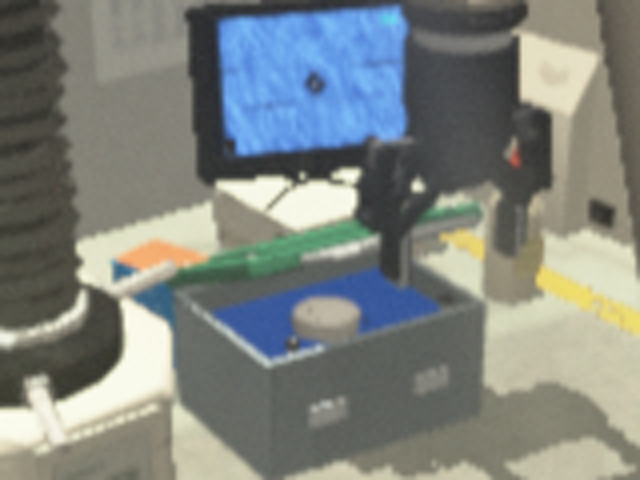

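The lid is at about 0.41 rad, and finger B holds the lip edge at crop (400, 260) with no slip. I'll continue.

```bash
cat >> h.py <<'E'
def lidt():
    t=eyes.read_camera('top');c=cloud(t);d=c[:,:2]-[.6485,-.0606];X=d@[.9928,-.12];Y=d@[.12,.9928]
    m=(Y>0)&(Y<.09)&(X>-.05)&(X<.06)&(c[:,2]>.09)&(c[:,2]<.2)
    f=np.polyfit(X[m],c[m,2],1);r=c[m,2]-np.polyval(f,X[m]);k=abs(r)<.008
    f=np.polyfit(X[m][k],c[m,2][k],1);print("lid slope angle",round(float(-np.arctan(f[0])),3),"z at X=0",round(f[1],4))
E
python3 -m inch '[[100,-0.0009,0,0.0022,0],[100,-0.0009,0,0.0022,0],[100,-0.0009,0,0.0022,0],[100,-0.0008,0,0.0022,0],[100,0,0,0,0]]' >/dev/null; python3 -c "
from h import *
lidt();st()"; python3 -m inch '[[100,-0.0008,0,0.0022,0],[100,-0.0008,0,0.0022,0],[100,-0.0008,0,0.0022,0],[100,-0.0008,0,0.0022,0],[100,0,0,0,0]]' >/dev/null; python3 -c "
from h import *
lidt();st()"
```

```text
lid slope angle 0.35 z at X=0 0.1442
case X -0.1164 Y -0.0311 z 0.1342 psi 0.08 t 26.70 gap 0.0853 F case [-13.2  -1.4  -1.7]
lid slope angle 0.303 z at X=0 0.1395
case X -0.1198 Y -0.0311 z 0.1252 psi 0.08 t 27.25 gap 0.0852 F case [-11.2  -2.   -2.2]
```

```bash
python3 -m inch '[[100,-0.0005,0,0.0021,0],[100,-0.0005,0,0.0021,0],[100,-0.0005,0,0.0021,0],[100,-0.0004,0,0.0021,0],[100,0,0,0,0]]' >/dev/null; python3 -c "
from h import *
lidt();st()"; python3 -m inch '[[100,-0.0005,0,0.0021,0],[100,-0.0004,0,0.0021,0],[100,-0.0004,0,0.0021,0],[100,-0.0004,0,0.0021,0],[100,0,0,0,0]]' >/dev/null; python3 -c "
from h import *
lidt();st()"
```

```text
lid slope angle 0.258 z at X=0 0.1355
case X -0.1225 Y -0.0311 z 0.1165 psi 0.10 t 27.80 gap 0.0853 F case [-14.5  -2.   -2.2]
lid slope angle 0.225 z at X=0 0.1316
case X -0.1248 Y -0.0311 z 0.1079 psi 0.11 t 28.35 gap 0.0852 F case [-15.6  -2.2  -1.6]
```

```bash
python3 -m inch '[[100,-0.0004,0,0.002,0],[100,-0.0004,0,0.002,0],[100,-0.0004,0,0.002,0],[100,-0.0003,0,0.002,0],[100,0,0,0,0]]' >/dev/null; python3 -c "
from h import *
lidt();st()"; python3 -m inch '[[100,-0.0003,0,0.002,0],[100,-0.0003,0,0.002,0],[100,-0.0003,0,0.002,0],[100,-0.0002,0,0.002,0],[100,0,0,0,0]]' >/dev/null; python3 -c "
from h import *
lidt();st()"
```

```text
lid slope angle 0.182 z at X=0 0.1282
case X -0.1267 Y -0.0311 z 0.0997 psi 0.12 t 28.90 gap 0.0855 F case [-17.1  -2.2  -3. ]
lid slope angle 0.137 z at X=0 0.1247
case X -0.1282 Y -0.0311 z 0.0915 psi 0.13 t 29.45 gap 0.0851 F case [-17.3  -1.3  -3.3]
```

```bash
python3 -m inch '[[100,-0.0003,0,0.002,0],[100,-0.0002,0,0.002,0],[100,-0.0002,0,0.002,0],[100,-0.0002,0,0.002,0],[100,0,0,0,0]]' >/dev/null; python3 -c "
from h import *
lidt();st()"; python3 -m inch '[[100,-0.0001,0,0.002,0],[100,-0.0001,0,0.002,0],[100,0,0,0,0]]' >/dev/null; python3 -c "
from h import *
lidt();st()"
```

```text
lid slope angle 0.103 z at X=0 0.1216
case X -0.1294 Y -0.0311 z 0.0833 psi 0.13 t 30.00 gap 0.0858 F case [-18.1  -2.9  -5. ]
lid slope angle 0.075 z at X=0 0.1199
case X -0.1299 Y -0.0311 z 0.0792 psi 0.15 t 30.35 gap 0.0853 F case [-17.9  -2.7  -4.5]
```

```bash
python3 -m inch '[[100,0,0,0.0015,0],[100,0,0,0.0015,0],[100,0,0,0,0]]' >/dev/null; python3 -c "
from h import *
lidt();st()"; python3 -m inch '[[100,0,0,0.0015,0],[100,0,0,0.0015,0],[100,0,0,0,0]]' >/dev/null; python3 -c "
from h import *
lidt();st()"
```

```text
lid slope angle 0.065 z at X=0 0.1188
case X -0.1302 Y -0.0311 z 0.0761 psi 0.15 t 30.70 gap 0.0852 F case [-17.3  -2.5  -3.5]
lid slope angle 0.049 z at X=0 0.1174
case X -0.1304 Y -0.0311 z 0.0730 psi 0.16 t 31.05 gap 0.0855 F case [-19.3  -2.9  -4.5]
```

```bash
python3 -m inch '[[100,0,0,0.0015,0],[100,0,0,0,0]]' >/dev/null; python3 -c "
from h import *
lidt();st()"; python3 -m inch '[[100,0,0,0.0015,0],[100,0,0,0,0]]' >/dev/null; python3 -c "
from h import *
lidt();st()"
```

```text
lid slope angle 0.037 z at X=0 0.1168
case X -0.1305 Y -0.0311 z 0.0715 psi 0.16 t 31.30 gap 0.0855 F case [-19.6  -2.8  -4.1]
lid slope angle 0.043 z at X=0 0.1167
case X -0.1305 Y -0.0311 z 0.0707 psi 0.17 t 31.55 gap 0.0852 F case [-21.5  -2.7   1.4]
```

The lid now rests on the pins: Fz reversed and the angle is about 0.043. I'll back the finger off, rise and shut the fingers.

```bash
python3 -m inch '[[100,-0.001,0,0,0],[100,-0.001,0,0,0],[100,-0.002,0,0,0],[100,-0.003,0,0,0],[100,-0.01,0,0,0],[100,-0.025,0,0,0],[0,0,0,-0.04,0],[0,0,0,-0.04,0],[0,0,0,-0.02,0],[0,0,0,0,0],[0,0,0,0,0],[0,0,0,0,0]]' >/dev/null; python3 -c "
from h import *
lidt();st(-.105,0,.15)"
```

```text
lid slope angle 0.036 z at X=0 0.1167
case X -0.1663 Y -0.0311 z 0.1719 psi 0.00 t 32.80 gap 0.0001 F case [-0.9 -0.4 -0.1]
delta tool [ 0.0613 -0.0311  0.0218]
```

```bash
python3 -m inch '[[0,0.031,-0.0155,0,0],[0,0.03,-0.0155,0,0],[0,0,0,0.02,0],[0,0,0,0.02,0],[0,0,0,0.008,0],[0,0,0,0,0]]' >/dev/null; python3 -c "
from h import *
st(-.105,0,.114)"; python3 -m inch '[[0,0,0,0.003,0],[0,0,0,0,0]]' >/dev/null; python3 -c "
from h import *
st()"; python3 -m inch '[[0,0,0,0.002,0],[0,0,0,0,0]]' >/dev/null; python3 -c "
from h import *
st()";  python3 -m inch '[[0,0,0,0.002,0],[0,0,0,0,0]]' >/dev/null; python3 -c "
from h import *
st()"
```

```text
case X -0.1058 Y -0.0001 z 0.1232 psi 0.01 t 33.40 gap -0.0000 F case [-0.4  0.2  0.7]
delta tool [ 0.0008 -0.0001  0.0092]
case X -0.1044 Y -0.0004 z 0.1225 psi -0.00 t 33.60 gap 0.0004 F case [ 0.5 -0.5 -0.8]
case X -0.1045 Y -0.0003 z 0.1205 psi 0.01 t 33.80 gap -0.0001 F case [-0.2  0.5  0.7]
case X -0.1047 Y -0.0002 z 0.1180 psi 0.01 t 34.00 gap -0.0006 F case [-0.7 -0.4 -0.1]
```

```bash
for k in a; do python3 -m inch '[[0,0,0,0.002,0],[0,0,0,0,0]]' >/dev/null; python3 -c "
from h import *
st()"; python3 -m inch '[[0,0,0,0.002,0],[0,0,0,0,0]]' >/dev/null; python3 -c "
from h import *
st()";  python3 -m inch '[[0,0,0,0.001,0],[0,0,0,0,0]]' >/dev/null; python3 -c "
from h import *
st()"; python3 -m inch '[[0,0,0,0.001,0],[0,0,0,0,0]]' >/dev/null; python3 -c "
from h import *
st()"; done
```

```text
case X -0.1048 Y -0.0002 z 0.1158 psi 0.02 t 34.20 gap 0.0003 F case [ 0.4 -0.1 -0.5]
case X -0.1048 Y -0.0002 z 0.1138 psi 0.02 t 34.40 gap -0.0002 F case [ 0.1 -0.  -0.5]
case X -0.1046 Y -0.0002 z 0.1131 psi 0.02 t 34.60 gap 0.0001 F case [-0.2 -0.5  0.4]
case X -0.1046 Y -0.0002 z 0.1123 psi 0.02 t 34.80 gap 0.0001 F case [-0.6 -0.1  2.9]
```

```bash
python3 -m inch '[[0,0,0,0.001,0],[0,0,0,0,0]]' >/dev/null; python3 -c "
from h import *
st()"; python3 -m inch '[[0,0,0,0.001,0],[0,0,0,0,0]]' >/dev/null; python3 -c "
from h import *
st()";  python3 -m inch '[[0,0,0,0.001,0],[0,0,0,0,0]]' >/dev/null; python3 -c "
from h import *
st()"
```

```text
case X -0.1047 Y -0.0002 z 0.1112 psi 0.01 t 35.00 gap -0.0001 F case [-1.4  0.3  4.2]
case X -0.1048 Y -0.0002 z 0.1100 psi 0.01 t 35.20 gap -0.0002 F case [-1.5 -0.5  4.3]
case X -0.1049 Y -0.0002 z 0.1089 psi 0.01 t 35.40 gap -0.0004 F case [-2.7 -0.6  3.4]
```

The pins are sinking at about 4 N. I'll carry on to the hard stop, where the force should rise.

```bash
python3 -m inch '[[0,0,0,0.001,0],[0,0,0,0.001,0],[0,0,0,0,0]]' >/dev/null; python3 -c "
from h import *
st()"; python3 -m inch '[[0,0,0,0.001,0],[0,0,0,0,0]]' >/dev/null; python3 -c "
from h import *
st()";  python3 -m inch '[[0,0,0,0.0007,0],[0,0,0,0,0]]' >/dev/null; python3 -c "
from h import *
st()"
```

```text
case X -0.1047 Y -0.0002 z 0.1068 psi 0.01 t 35.70 gap 0.0001 F case [-0.6 -0.   2. ]
case X -0.1046 Y -0.0002 z 0.1060 psi 0.01 t 35.90 gap -0.0001 F case [-1.2  1.2  1.9]
case X -0.1046 Y -0.0002 z 0.1053 psi 0.01 t 36.10 gap 0.0001 F case [-1.4 -0.6  3.6]
```

```bash
python3 -m inch '[[0,0,0,0.001,0],[0,0,0,0,0]]' >/dev/null; python3 -c "
from h import *
st()"; python3 -m inch '[[0,0,0,0.0007,0],[0,0,0,0,0]]' >/dev/null; python3 -c "
from h import *
st()"
```

```text
case X -0.1046 Y -0.0002 z 0.1050 psi 0.02 t 36.30 gap -0.0003 F case [-4.4 -0.2  9. ]
case X -0.1046 Y -0.0002 z 0.1050 psi 0.02 t 36.50 gap -0.0002 F case [-4.4  0.1 12.5]
```

The hard stop is at z = 0.105, which is exactly rim plus lip thickness, so the lid is home. I'll withdraw.

```bash
python3 -m inch '[[0,0,0,-0.002,0],[0,0,0,-0.01,0],[0,0,0,-0.03,0],[0,0,0,-0.04,0],[0,0,0,-0.04,0],[0,-0.03,0,-0.02,0],[0,-0.03,0,0,0],[0,0,0,0,0],[0,0,0,0,0]]' >/dev/null; python3 - <<'E'
from h import *
st();lidt()
p=eyes.read_camera('scene')
cv2.imwrite('pics/z.png',cv2.resize(p['img'][106:226,241:401],(640,480),interpolation=2))
c=cloud(eyes.read_camera('top'));d=c[:,:2]-[.6485,-.0606];X=d@[.9928,-.12];Y=d@[.12,.9928]
k=(abs(Y)<.05)&(X<-.08)&(X>-.115)&(c[:,2]>.05);print("lip top z",np.median(c[k,2]),k.sum())
E
```

```text
case X -0.1643 Y -0.0002 z 0.2463 psi 0.01 t 37.40 gap -0.0002 F case [ 0.5 -0.5  0.6]
lid slope angle -0.009 z at X=0 0.1125
lip top z 0.111598928731166 1
```

View pics/z.png

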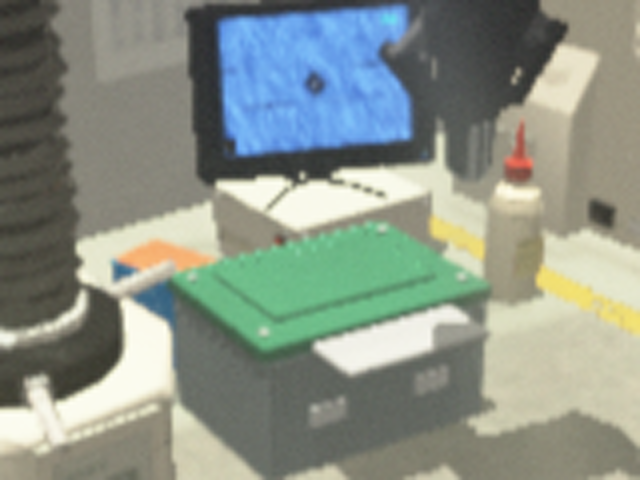

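The lid is flush on the case at crop (330, 290), the hand is clear of it, and the bottle at (515, 240) hasn't moved. I'll hand the job in.

```bash
python3 -c "
from rig import job
print(job.job_done())"
```

```text
the job is handed in; nothing more can be done
None
```

I handed the job in at about 37 s: the block lay level in its recess when last seen with the lid open, the lid is pressed home to its hard stop, and the hand is clear, but the hand-in call returned no verdict.

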